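# Fit the cover on the sample block of a shaker

### The job

Put the loose dark cover over the aluminium sample block of the shaker, so that its skirt goes down around the block and it sits level and fully home on top of it. The shaker's platform has stopped somewhere along its short stroke, so feel for the spot where the cover slips over the block; keep hold of it until it is home, do not drop it, then let go. Leave the tube rack, bottle and carton where they are.

Things in the scene. Friction and masses are not known exactly. Their poses are not given: they have to be found in the camera images.
- shaker: white bench shaker, fixed: housing 170 (x) x 200 (y) x 55 mm high; dark panel and knob on its -x face. Origin: centre of its underside, z up. On top a steel platform (110 x 130 mm, top face at 68 mm) slides along the shaker's y on two rods, carrying a solid aluminium block 70 (x) x 100 (y) x 30 mm, top face at 98 mm, with 15 tube caps flush in it.
- mid_stroke (a point): point of the fixed shaker, 98 mm above its origin, axes as the shaker's: where the centre of the block's top face would be at mid-stroke. The block's centre is really anywhere within 20 mm of it along y; how far is not reported. In x, height and yaw the block is exact. The slide is stiff: over 10 N moves it, and it stops at 22 mm either way.
- cover: dark grey rigid plastic cover, loose, about 0.2 kg, an upturned tray: outside 81.5 (x) x 111.5 (y) mm, inside 73.5 x 103.5 mm; skirt 16 mm deep, top face 20 mm above its lower edge. Origin: centre of the lower edge's plane, z up; it starts skirt down on the bench. Either way round fits. Home, its origin is 82 mm above the shaker's; skirt resting on the block, not fitted, 98 mm.
- cover_bar (a point): centre of the top of the cover's grip bar, 50 mm above the cover's origin. The bar is solid, 14 mm thick (cover's x), 60 mm long (y), and rises 30 mm from the cover's top face.
- rack: white tube rack, 70 x 130 x 30 mm, loose bystander. Origin: centre of its underside.
- bottle: glass bottle with a blue cap, 68 mm across, 150 mm high, loose bystander. Origin: centre of its underside.
- carton: closed cardboard carton, 130 x 170 x 65 mm, loose bystander. Origin: centre of its underside.

How it is judged:
On the way:
1. the cover is brought home by the fingers, not dropped on: within 4 mm of home height and level within 3.4 degrees while the fingers still hold or press it (z of cover in the frame of shaker between 0.078 and 0.086 m and horizontal distance between cover and shaker below 0.03 m and angle between cover's own z axis and vertical below 0.06 rad and contact force between the fingers and cover above 0.5 N), for 0.1 s.
At the end, for the whole second after the job is handed in: The cover is over the block and fully home: its origin 82 mm above the shaker's (within +2.5/-3 mm), level within 2 degrees, its length along the shaker's y axis within 4.5 degrees, within 5 mm of the shaker's axis in x and within 26 mm along y, at rest (z of cover in the frame of shaker between 0.079 and 0.0845 m and x of cover in the frame of shaker between -0.005 and 0.005 m and y of cover in the frame of shaker between -0.026 and 0.026 m and angle between cover's own z axis and vertical below 0.035 rad and angle between the y axis of cover and the y axis of shaker, either way round below 0.08 rad and linear speed of cover below 0.01 m/s); the robot touches nothing.
It fails at once if the cover is dropped (falls freely faster than 0.7 m/s) (contact force between the fingers and cover below 0.05 N and linear speed of cover above 0.7 m/s).
It fails at once if the tube rack is moved more than 30 mm (distance of rack from where it was at the start of the episode above 0.03 m).
It fails at once if the bottle is moved more than 30 mm or tipped (distance of bottle from where it was at the start of the episode above 0.03 m or angle between bottle's own z axis and vertical above 0.5 rad).
It fails at once if the carton is moved more than 30 mm (distance of carton from where it was at the start of the episode above 0.03 m).
It also fails if it takes over 64 s, if anything falls off the work surface, if the arm or the gripper's body presses on something with over 40 N, if the wrist force passes 120 N, or if a joint passes its speed limit or range.

### The arm

A 6-joint arm with a two-finger parallel gripper is mounted at the origin on the work surface. World frame = base frame: x ahead of the robot, y to its left, z up, the work surface at z = 0. Lengths are in m, angles in rad, forces in N, time in s.
With the tool pointing down it reaches from about 0.3 to 0.75 m from the base axis. Payload 8.5 kg.
Tool frame: the origin (TCP) lies between the finger pads; the fingertips stand 8 mm ahead of it and the grasp point (between the pads) lies 11 mm behind it; z points along the fingers, y is the line along which they close (so a half turn about z gives the same grasp; the last joint's range is limited). The gripper opens to 85 mm and grips with 20 to 120 N. Pads are 22 mm wide; open, the fingers measure 114 mm over their backs; the gripper's body (76 mm by 85 mm) begins 54 mm behind the grasp point. The pads swing forward as they close: fully open they stand 13 mm farther back than shut.
Start: joints at [-1.32, 0.381, 1.297, -0, 1.464, -0.215], TCP at [0.247, -0.491, 0.205] pointing down, gripper open.
Joint ranges: [-3.11, 3.11], [-0.89, 2.33], [0.22, 2.48], [-1.42, 4.56], [0.17, 2.85], [-2.88, 2.88]. Speed limits (rad/s): [2.39, 2.39, 3.14, 3.14, 3.14, 3.14].

### API

Orientations are given as [roll, pitch, yaw] about the fixed x, y, z axes, in that order (R = Rz(yaw) Ry(pitch) Rx(roll)).
In Python, from plant import r gives the robot as it stands. Calls block until the motion is done:
- r.move_pose(position, orientation): joint-space move of the TCP to a pose.
- r.move_linear(position, v=0.15, frame=None): straight line of the TCP; frame=None keeps the orientation; v is the mean speed in m/s.
- r.movej(angles): joint-space move.
- r.gripper_to(opening, newtons=None): finger opening in m; newtons is the grip in N (None keeps the last); returns when the fingers have stopped.
- r.pause(seconds).
- r.ik(position, orientation): joint angles nearest the present ones, or None.
- r.snapshot(name): name is "side" or "top" or "wrist"; returns a dict with "frame" (400x640x3 uint8, blue, green, red), "mtx" (3x3 intrinsics, pixels), "D" ([k1, k2, p1, p2, k3] as OpenCV has them; the pictures are not rectified), "origin" and "rotation" of the camera in the world; the wrist camera has in their place "hand_eye" (4x4, takes a point from camera to tool coordinates, whose origin is the TCP and whose axes are the flange's). Camera axes: x right, y down, z forward; pixel columns grow to the right and rows downward; lengths in m; the calibration is good to about 2 mm. A picture is of the moment at which its call begins: read the wrist's pose just before it. There is no depth.
A pose or a line that the arm cannot do raises r.MotionError and nothing moves.
- r.sign_off(): hands the job in; it is judged then, once.
Readings, each from a call of its own:
- r.get_clock(): time.
- r.get_q(): joint angles.
- r.get_dq(): joint speeds.
- r.get_joint_torque(): joint torques, N m.
- r.get_tcp_pos(): TCP position.
- r.get_eef_rot(): TCP orientation.
- r.get_force(): force on the tool from outside, world axes, zero at the start.
- r.get_moment(): the same for the moment, N m.
- r.get_width(): finger opening in m.
- r.get_gripper_force(): force on a finger pad.
Only numpy, scipy, OpenCV 4.12 (cv2) and the standard library are available. Lean on these libraries where they do the work, as an engineer would, in place of code of your own. Each camera call takes 0.05 s, during which the arm holds its last target. There are 200 camera calls.

## Working session

There is one attempt and no reset: what is moved stays moved. The work goes in short steps, each a Python script; the robot and the scene stay as the last script left them, time stands still between calls to the robot, and variables do not carry over. Pictures are saved under pics/ and viewed, at most 10 in all, crops included, and the job is handed in when it is done.

```bash
ls; mkdir -p pics; python3 - <<'E'
from plant import r
import cv2,pickle
for n in("top","side"):
    s=r.snapshot(n); cv2.imwrite(f"pics/{n}0.png",s["frame"]); pickle.dump(s,open(f"{n}0.pkl","wb"))
    print(n,s["mtx"],s["D"],s["origin"],s["rotation"])
print(r.get_clock(),r.get_eef_rot(),r.get_width())
E
```

```text
pics
top [[363.84259497   0.         318.49455827]
 [  0.         363.84259497 195.03832451]
 [  0.           0.           1.        ]] [-0.03566655  0.          0.          0.          0.        ] [ 0.44912845 -0.02540979  0.98666856] [-2.92803867  0.00418297 -1.58642667]
side [[398.63361322   0.         314.47402646]
 [  0.         398.63361322 199.53525122]
 [  0.           0.           1.        ]] [-0.01297243  0.          0.          0.          0.        ] [0.21343844 0.92022161 0.83399835] [-2.19992206  0.01647638 -2.73639155]
0.1 [-3.14029024e+00 -2.49713049e-04  4.65811700e-01] 0.0858850377842347
```

View pics/top0.png

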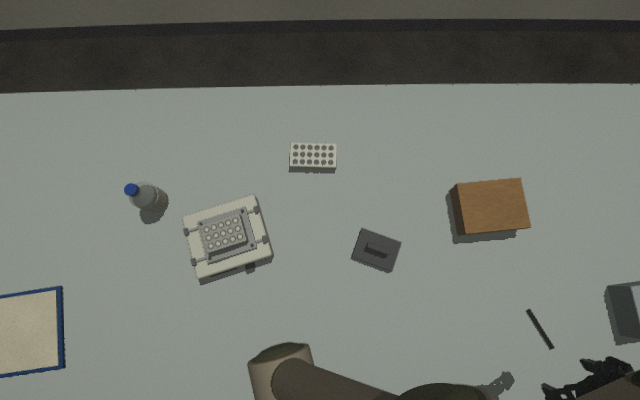

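View pics/side0.png

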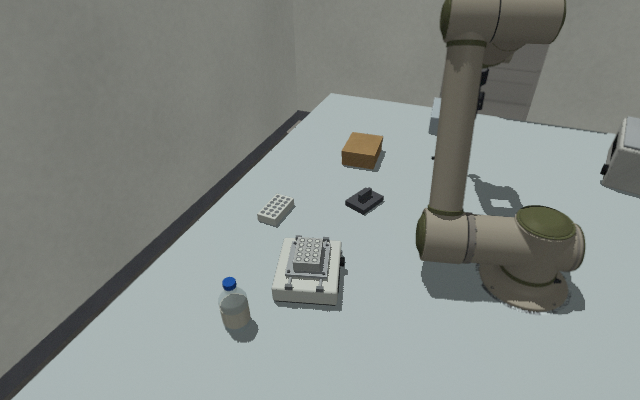

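The top view shows the cover at about (376,250) with its bar at (377,249), and the shaker housing top with corners near (184,214), (257,196), (272,254) and (199,277). The knob is at (250,268), so the shaker's +x points up in the image. The side view agrees: the rack, bottle and carton are clear of both.

```bash
cat > h.py <<'E'
import numpy as np,cv2,pickle
from scipy.spatial.transform import Rotation as R
def cam(s,tcp=None,rot=None):
    if "hand_eye" in s:
        T=np.eye(4);T[:3,:3]=R.from_euler("xyz",rot).as_matrix();T[:3,3]=tcp
        T=T@np.array(s["hand_eye"]);return T[:3,3],T[:3,:3]
    return np.array(s["origin"]),R.from_euler("xyz",s["rotation"]).as_matrix()
def px2w(s,px,z,o,M):
    u=cv2.undistortPoints(np.array(px,float).reshape(-1,1,2),s["mtx"],np.array(s["D"])).reshape(-1,2)
    d=np.c_[u,np.ones(len(u))]@M.T
    return o+d*((z-o[2])/d[:,2])[:,None]
def down(yaw): return [np.pi,0,yaw]
def wshot(r,name):
    p,q=r.get_tcp_pos(),r.get_eef_rot();s=r.snapshot("wrist")
    pickle.dump((s,p,q),open(name+".pkl","wb"));cv2.imwrite(f"pics/{name}.png",s["frame"]);return s,p,q
E
python3 - <<'E'
from h import *
from plant import r
s=pickle.load(open("top0.pkl","rb"));o,M=cam(s)
print("housing",px2w(s,[(184,214),(257,196),(272,254),(199,277)],.055,o,M))
print("bar",px2w(s,[(377,249)],.05,o,M),"ends",px2w(s,[(366,244),(388,252)],.05,o,M))
print("cover",px2w(s,[(361,229),(401,240),(391,264),(352,252)],.02,o,M))
print("rack,carton",px2w(s,[(313,155),(490,207)],.04,o,M))
w=r.snapshot("wrist");print(np.round(w["hand_eye"],4),w["mtx"])
E
```

```text
housing [[0.60641521 0.32682682 0.055     ]
 [0.65129537 0.13666449 0.055     ]
 [0.50015713 0.09562968 0.055     ]
 [0.4452601  0.27914451 0.055     ]]
bar [[ 0.50877906 -0.17190661  0.05      ]] ends [[ 0.52197712 -0.14432084  0.05      ]
 [ 0.50068551 -0.1996369   0.05      ]]
cover [[ 0.56431067 -0.13647731  0.02      ]
 [ 0.53321897 -0.24145744  0.02      ]
 [ 0.47109264 -0.21140462  0.02      ]
 [ 0.5039915  -0.11039912  0.02      ]]
rack,carton [[ 0.76649536 -0.01141449  0.04      ]
 [ 0.61437101 -0.48022168  0.04      ]]
[[ 4.000e-04 -9.559e-01 -2.938e-01  7.470e-02]
 [ 1.000e+00  4.000e-04 -1.000e-04  9.000e-04]
 [ 2.000e-04 -2.938e-01  9.559e-01 -1.681e-01]
 [ 0.000e+00  0.000e+00  0.000e+00  1.000e+00]] [[360.34231531   0.         322.33519943]
 [  0.         360.34231531 199.47509409]
 [  0.           0.           1.        ]]
```

```bash
python3 - <<'E'
from h import *
from plant import r
for y in (71,-109): print(y,r.ik([.51,-.172,.2],down(np.radians(y))))
for y in (105,-75): print(y,r.ik([.55,.21,.2],down(np.radians(y))))
y=np.radians(71)
r.move_pose([.51+.03*np.cos(y),-.172+.03*np.sin(y),.2],down(y)); wshot(r,"cov")
y=np.radians(105)
r.move_pose([.55+.03*np.cos(y),.21+.03*np.sin(y),.28],down(y)); wshot(r,"shk"); print(r.get_clock(),r.get_q())
E
```

```text
71 [-0.54535919  0.36351492  1.33876327  0.          1.43931446 -0.21374663]
-109 None
105 [ 0.16380245  0.45252539  1.19368846  0.          1.49537879 -0.09799693]
-75 None
3.3333 [ 2.13452841e-01  4.21303882e-01  1.01923116e+00 -2.22328333e-04
  1.70164755e+00 -4.64124899e-02]
```

View pics/cov.png

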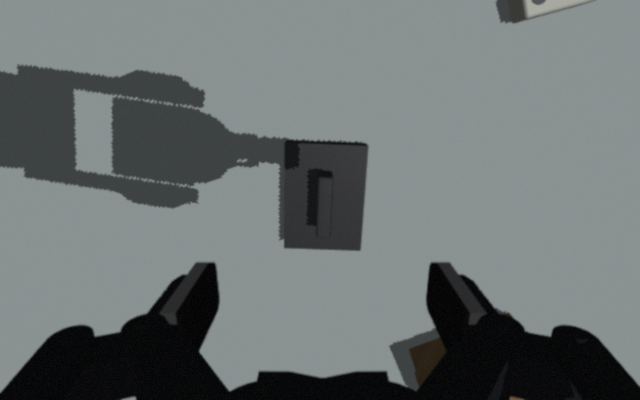

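View pics/shk.png

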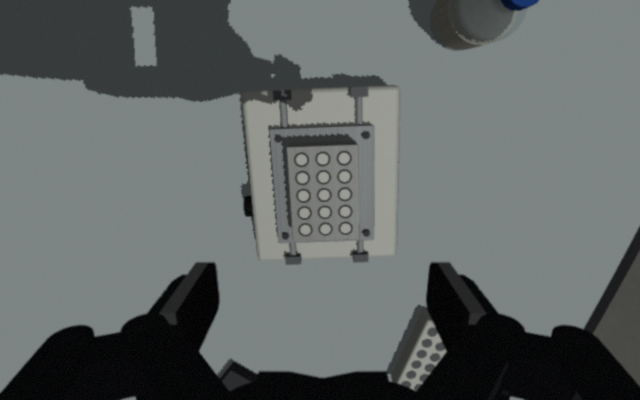

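The cover view shows its top face from about (285,141) to (360,249), with the bar near (325,204). The shaker view shows the block top from about (287,147) to (358,241), with the knob on the left. I'll enlarge both for corner pixels.

```bash
python3 - <<'E'
import cv2,numpy as np
a=cv2.imread("pics/cov.png")[130:260,270:380];b=cv2.imread("pics/shk.png")[80:270,235:410]
a=cv2.convertScaleAbs(a,alpha=2.2)
A=cv2.resize(a,None,fx=3,fy=3,interpolation=cv2.INTER_CUBIC);B=cv2.resize(b,None,fx=2.6,fy=2.6,interpolation=cv2.INTER_CUBIC)
c=np.zeros((500,790,3),np.uint8);c[:A.shape[0],:330]=A;c[:B.shape[0],335:335+B.shape[1]]=B
cv2.imwrite("pics/z.png",c)
E
```

```text
(no output)
```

View pics/z.png

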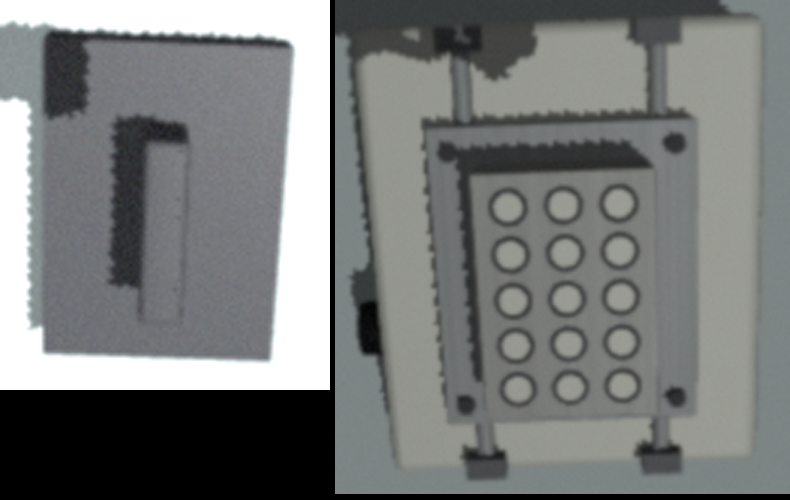

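The enlargement gives the corners of the cover's top and bar, and the 15 cap centres on the block; the middle cap is at (567,299) in the zoom.

```bash
python3 - <<'E'
from h import *
s,p,q=pickle.load(open("cov.pkl","rb"));o,M=cam(s,p,q)
f=lambda L:np.array(L)/3+[270,130]
c=px2w(s,f([(46,36),(292,42),(271,360),(44,352)]),.02,o,M);b=px2w(s,f([(147,142),(187,143),(181,323),(140,322)]),.05,o,M)
def rep(n,c):
    d1=(c[0]+c[1]-c[2]-c[3])[:2]/2;d2=(c[1]+c[2]-c[0]-c[3])[:2]/2
    print(n,c.mean(0),np.hypot(*d1),np.hypot(*d2),np.degrees([np.arctan2(-d1[0],d1[1]),np.arctan2(d2[1],d2[0])]))
rep("cover",c);rep("bar",b)
s,p,q=pickle.load(open("shk.pkl","rb"));o,M=cam(s,p,q)
g=lambda L:(np.array(L)-[335,0])/2.6+[235,80]
rep("block",px2w(s,g([(470,172),(655,168),(657,415),(487,417)]),.098,o,M))
rep("caps",px2w(s,g([(509,207),(620,202),(623,385),(518,388)]),.098,o,M));print(px2w(s,g([(567,299)]),.098,o,M))
rep("housing",px2w(s,g([(357,25),(760,17),(752,453),(397,466)]),.055,o,M))
rep("plat",px2w(s,g([(424,122),(694,117),(694,413),(449,422)]),.068,o,M))
E
```

```text
cover [ 0.51170968 -0.17510692  0.02      ] 0.11152134777335503 0.07963199624125329 [-20.95304765 -20.85655507]
bar [ 0.51150086 -0.17578016  0.05      ] 0.05886785146069728 0.012575784343743986 [-20.92240631 -20.54776173]
block [0.55170604 0.21109645 0.098     ] 0.09973420594874885 0.06903061872937453 [17.14534618 15.92122265]
caps [0.55179598 0.21099489 0.098     ] 0.0737821546276462 0.0420326063949534 [16.83514387 17.119899  ]
[[0.55167321 0.21061683 0.098     ]]
housing [0.54986675 0.21755215 0.055     ] 0.19447103549026962 0.16352416057319205 [17.01671995 16.63250131]
plat [0.55075437 0.21189919 0.068     ] 0.1293783450231805 0.10802222002324546 [17.28720368 16.59622537]
```

```bash
python3 - <<'E'
from h import *
from plant import r
y=np.radians(90-20.8);c=[.5116,-.1755]
r.gripper_to(.05); r.move_pose(c+[.11],down(y)); r.move_linear(c+[.033],v=.08)
print(r.get_tcp_pos(),r.get_force())
r.gripper_to(0,60); print(r.get_width(),r.get_gripper_force(),r.get_force())
r.move_linear(c+[.20],v=.12); print(r.get_tcp_pos(),r.get_force(),r.get_width())
y=np.radians(90+16.9)
r.move_pose([.5517,.211,.19],down(y)); r.pause(.3)
print(r.get_tcp_pos(),r.get_eef_rot(),r.get_force(),r.get_moment(),r.get_clock()); wshot(r,"held")
E
```

```text
[ 0.51188027 -0.1756622   0.03347956] [ 0.17442844  0.89960991 -0.24220044]
-8.071230530035762e-05 0.0 [-0.38889277 -0.01213313 -0.12001007]
[ 0.51135707 -0.17538165  0.19937106] [0.21177469 0.15904608 0.28656737] -0.00017156546016893764
[0.55188688 0.21041254 0.1900575 ] [3.14152160e+00 4.81418359e-05 1.86473858e+00] [-0.49536264 -0.43394092  0.06526846] [-0.0465307  -0.01854672  0.00084767] 10.3583
```

View pics/held.png

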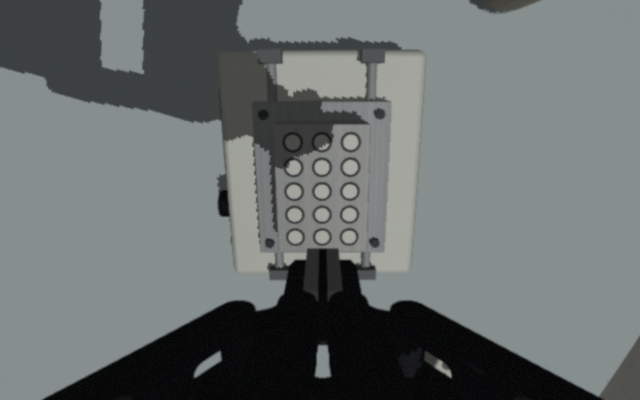

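The fingers closed on nothing (width 0), and the picture shows no cover in hand. I'll look at where the cover is now.

```bash
python3 - <<'E'
from h import *
from plant import r
r.gripper_to(.085)
y=np.radians(90-20.8)
r.move_pose([.5116+.03*np.cos(y),-.1755+.03*np.sin(y),.12],down(y)); wshot(r,"cov2")
print(r.get_clock(), r.get_tcp_pos())
E
```

```text
12.6167 [ 0.52270472 -0.14648795  0.12024962]
```

View pics/cov2.png

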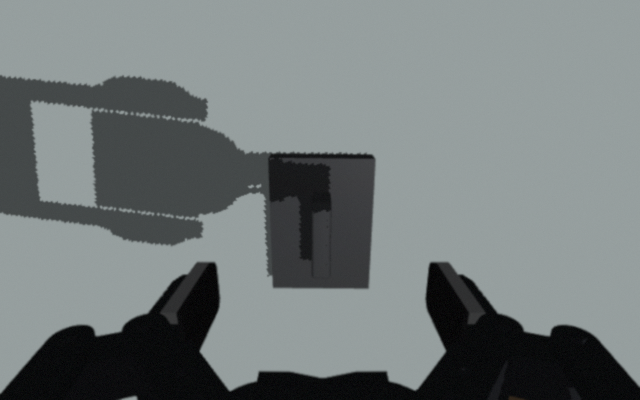

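The cover is unmoved: its top face runs from (269,157) to (368,289), with the bar at about (321,235). The fingers also appear in the picture farther back than predicted, so they probably closed above the bar. I'll go back over the bar with guarded contact and check from the side.

```bash
python3 - <<'E'
from h import *
from plant import r
s,p,q=pickle.load(open("cov2.pkl","rb"));o,M=cam(s,p,q)
print(px2w(s,[(269,157),(375,156),(368,289),(273,287)],.02,o,M).mean(0))
y=np.radians(90-20.8);c=[.5116,-.1755]
r.gripper_to(.05); r.move_pose(c+[.06],down(y)); r.move_linear(c+[.033],v=.1)
s=r.snapshot("side");cv2.imwrite("pics/s1.png",cv2.resize(s["frame"][130:250,290:450],None,fx=4,fy=4,interpolation=cv2.INTER_CUBIC))
so,sM=cam(s);P=np.array([c+[.033],c+[.025],c+[.05]])
Rc=sM.T;print(cv2.projectPoints(P,cv2.Rodrigues(Rc)[0],-Rc@so,s["mtx"],np.array(s["D"]))[0].reshape(-1,2))
f0=r.get_force()[2];z=.033
while z>-.02:
    z-=.002; r.move_linear(c+[z],v=.06); f=r.get_force()[2]-f0
    if abs(f)>3: break
print("contact",z,r.get_tcp_pos(),f,r.get_clock())
E
```

```text
[ 0.51157102 -0.17511754  0.02      ]
[[363.92437156 194.8337916 ]
 [363.79422997 196.71265701]
 [364.20379449 190.79834924]]
contact -0.011000000000000013 [ 0.51175688 -0.17558947 -0.00956685] 15.463902931749466 19.4
```

View pics/s1.png

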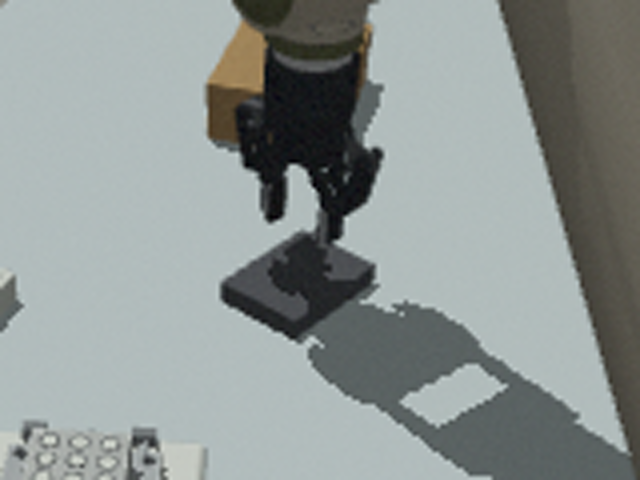

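The side picture shows the fingertips well above where the TCP reading puts them. Contact came at TCP z ≈ -0.010 on the 20 mm cover top, so the tips are about 30 mm short of the TCP. I'll grasp at TCP z = 0.

```bash
python3 - <<'E'
from h import *
from plant import r
y=np.radians(90-20.8);c=[.5116,-.1755]
r.move_linear(c+[0.0],v=.1)
r.gripper_to(0,70); print(r.get_width(),r.get_gripper_force(),r.get_force(),r.get_tcp_pos())
if r.get_width()>.008:
    r.move_linear(c+[.14],v=.15); print(r.get_force(),r.get_width())
    y=np.radians(90+16.9)
    r.move_pose([.5517,.211,.125],down(y)); r.pause(.2)
    print(r.get_tcp_pos(),r.get_eef_rot(),r.get_force(),r.get_moment(),r.get_width(),r.get_clock()); wshot(r,"held2")
E
```

```text
0.012569443956137464 68.47098469734192 [ 0.12207152 -0.15717689 -1.03056244] [ 5.11513653e-01 -1.75437331e-01 -2.61261392e-04]
[ 0.18924961  0.12979599 -2.23856939] 0.012722334058884122
[0.55201608 0.21007114 0.12504386] [3.14156735e+00 1.01893992e-04 1.86413048e+00] [ 0.78121013  0.31557652 -1.90724903] [-0.03009889  0.0226062   0.02496105] 0.012875521398678582 22.8083
```

View pics/held2.png

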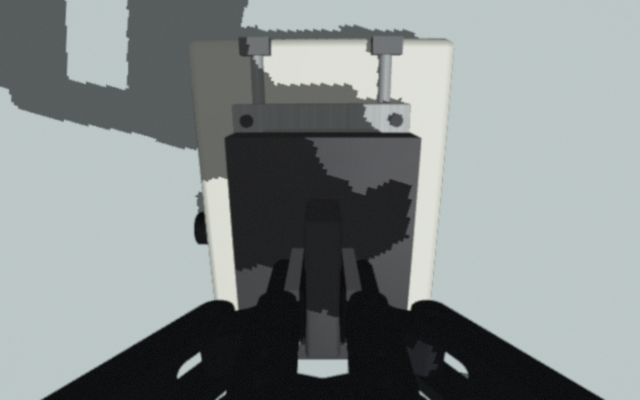

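The cover is held level. Its far top edge runs (226,137)–(420,137) and its sides reach (239,305) and (408,305). I'll compare this with the block's position and then start the guarded descent.

```bash
cat > go.py <<'E'
from h import *
from plant import r
import sys
YAW=np.radians(90+16.9)
ux=np.array([np.cos(YAW-np.pi/2),np.sin(YAW-np.pi/2)]);uy=np.array([np.cos(YAW),np.sin(YAW)])  # shaker x,y
def down_to(xy,z0,zend,f0,lim=5,step=.001):
    z=z0
    while z>zend+1e-6:
        z=max(z-step,zend); r.move_linear([*xy,z],v=.05); f=np.array(r.get_force())-f0
        if abs(f[2])>lim: break
    return z,f
E
python3 - <<'E'
from go import *
s,p,q=pickle.load(open("held2.pkl","rb"));o,M=cam(s,p,q)
w=px2w(s,[(226,137),(420,137),(239,305),(408,305)],.145,o,M)[:,:2]-[.5517,.211]
print("shaker-frame mm",np.round(1e3*np.c_[w@ux,w@uy],1))
f0=np.array(r.get_force()); print(f0,(np.array(p)[:2]-[.5517,.211])@np.c_[ux,uy]*1e3)
xy=np.array([.5517,.211])
r.move_linear([*xy,.104],v=.08)
z,f=down_to(xy,.104,.081,f0); print(z,r.get_tcp_pos(),f,f[:2]@ux,f[:2]@uy,r.get_moment(),r.get_clock())
E
```

```text
shaker-frame mm [[-39.4  54.3]
 [ 40.2  54.3]
 [-39.7 -25.1]
 [ 40.9 -25.2]]
[ 0.23043652  0.24052893 -1.88823196] [ 0.03240868 -0.98063199]
0.081 [0.55182665 0.21103655 0.08173746] [-2.90568339 -1.44448241  7.13780811] -3.2001115446938364 -0.5374118580385426 [-0.11705649  0.43953963  0.02742961] 29.025
```

It slipped straight over: 7 N of contact at TCP z = 0.0817, which is home height. Next I'll hold briefly, let go, retreat and check.

```bash
python3 - <<'E'
from go import *
r.pause(.3); print(r.get_force(),r.get_gripper_force(),r.get_tcp_pos())
r.gripper_to(.05); p=np.array(r.get_tcp_pos())
r.move_linear([*p[:2],.25],v=.12); r.pause(.3); print(r.get_force(),r.get_clock())
wshot(r,"end")
s=r.snapshot("side"); S=cv2.resize(s["frame"][200:330,240:380],None,fx=2.8,fy=2.8,interpolation=cv2.INTER_CUBIC)
w=cv2.imread("pics/end.png")[0:364,150:550];c=np.zeros((364,800,3),np.uint8);c[:,:400]=w;c[:,400:792]=S[:364,:392];cv2.imwrite("pics/fin.png",c)
E
```

```text
[-2.63787298 -0.21044604  5.60431068] 69.28246021270752 [0.55181593 0.21100753 0.08173056]
[ 0.70649075 -1.1281939   0.62017939] 31.625
```

View pics/fin.png

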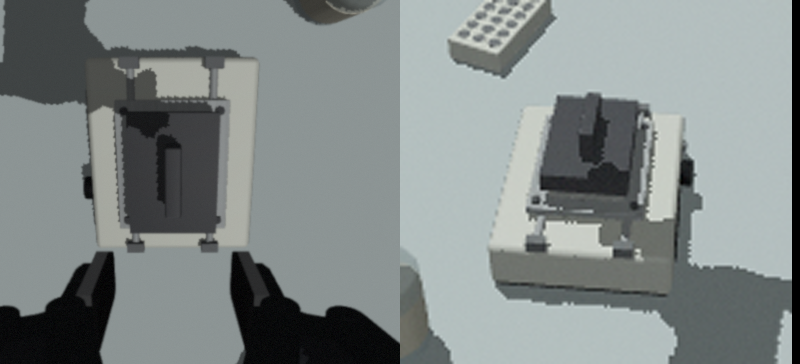

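The cover sits level over the block, aligned with the platform, and the fingers are clear of it.

```bash
python3 -c "
from plant import r
print(r.sign_off())"
```

```text
the job is handed in; nothing more can be done
None
```

The cover is home over the sample block: it was held until seated at about 82 mm, then released, and the job was handed in after about 32 s of the 64 s, though no verdict came back; the first grasp closed above the bar because the fingertips sit about 30 mm behind the TCP, not 8 mm ahead, and the second held.

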